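# Shear the top primed panel off the stack into the registration corner

### The arm

A 7-joint arm with a two-finger parallel gripper is mounted at the origin on a cart in front of the work surface, level with it; the furniture and walls round the work are solid. World frame = base frame: x ahead of the robot, y to its left, z up, the work surface at z = 0. Lengths are in m, angles in rad, forces in N, time in s.
With the tool pointing down it reaches from about 0.4 to 0.85 m from the base axis. Payload 6.9 kg.
Tool frame: the origin (TCP) lies midway between the tips of the shut fingers; the grasp point (between the pads) lies behind it (ctrl.pinch_z is the z of the grasp point in the tool frame, in m); z points along the fingers, y is the line along which they close (so a half turn about z gives the same grasp; the last joint's range is limited). The gripper opens to 85 mm and grips with 20 to 120 N. Pads are 22 mm wide; open, the fingers measure 114 mm over their backs; the gripper's body (76 mm by 85 mm) begins 54 mm behind the grasp point. The pads swing forward as they close: fully open they stand 13 mm farther back than shut.
Start: joints at [-1.177, 0.507, -0.238, 1.5, 0.126, 1.149, -0.155], TCP at [0.178, 0.599, 0.201] pointing down, gripper open.
Joint ranges: [-3.08, 3.08], [-0.24, 2.05], [-1.43, 1.35], [0, 2.5], [-1.52, 4.66], [0.17, 1.96], [-2.89, 2.89]. Speed limits (rad/s): [2.39, 2.39, 3.14, 3.14, 3.14, 3.14, 3.14].

### API

Orientations are given as a unit quaternion [w, x, y, z].
In Python, from station import ctrl, get_state, vision, ticket, models gives the robot as it stands. Calls block until the motion is done:
- ctrl.movep(position, orientation): joint-space move of the TCP to a pose.
- ctrl.movel(position, frame=None, max_speed=0.15): straight line of the TCP; frame=None keeps the orientation; max_speed is the mean speed in m/s.
- ctrl.set_joints(angles): joint-space move.
- ctrl.ungrasp() and ctrl.close_gripper(force=None): open the fingers fully, or close them until they stop; force is the grip in N (None keeps the last).
- ctrl.pause(seconds).
- ctrl.ik(position, orientation): joint angles nearest the present ones, or None.
- get_state(): the state.
- vision.grab_frame(name): name is "side" or "top"; returns (picture, depth): 384x512x3 uint8, blue, green, red; 384x512 float32, m along the optical axis (not along the pixel's ray), 0 where there is no reading.
- vision.camera_info(name): a dict with "mtx" (3x3 intrinsics, pixels), "R" (3x3) and "t" (3): a world point X has camera coordinates R X + t. Camera axes: x right, y down, z forward; pixel columns grow to the right and rows downward; lengths in m; the calibration is good to about 2 mm. A picture is of the moment at which its call begins. camera_info takes no time and is no camera call.
A pose or a line that the arm cannot do raises ctrl.Unreachable and nothing moves.
- ticket.close_job(): hands the job in; it is judged then, once.
Trained networks look in the newest picture that a camera, given by its name, has taken for a name from the list of things; names that differ only in an ending like _2 or _b are one class to them, and where a whole thing is asked for, a point or a joint stands for the part that bears it (a point fixed in the world has none). Each returns a list of dicts, best first, with "p" (0 to 1); they miss things now and then, are a little off and sometimes report something else, mostly with a low value. They report only what shows in the picture. A call takes as long as a camera call. They do not tell look-alikes from the thing itself.
- models.recognise(camera, target): "point" ([column, row] in pixels, amid what is visible of it).
- models.masks_of(camera, target): "mask" (384x512 bool, what is visible of it) and "point" ([column, row] in pixels, amid what is visible of it).
The state is a dict: "time": time; "qpos": joint angles; "qd": joint speeds; "tau": joint torques, N m; "tcp_pos": TCP position; "eef_rot": TCP orientation; "contact_force": force on the tool from outside, world axes, zero at the start; "wrist_torque": the same for the moment, N m; "width": finger opening in m; "gripper_force": force on a finger pad.
Only numpy, scipy, OpenCV 4.12 (cv2) and the standard library are available. Lean on these libraries where they do the work, as an engineer would, in place of code of your own. Each camera call takes 0.05 s, during which the arm holds its last target. There are 200 camera calls.

### The job

Slide the top primed panel sideways off the stack in the feed tray onto the raised board next to it, leaving the other panels as they lie in the tray. Then slide it home into the corner, so that it lies flat and flush against both the end fence and the side fence; the fences are only finger-tight, so feel for them and do not push them out of their setting. Press on the panel only gently, keep it sliding flat rather than picking it up, and do not disturb the things lying around.

Things in the scene. Friction and masses are not known exactly. Their poses are not given: they have to be found in the camera images.
- jig: Fixed wooden loading jig, z up, origin on the table under it; base 155 mm (x -70 to 85) by 286 mm (y -131 to 155). Feed tray with the stack at its -y end: floor at 6 mm, walls 36 mm above the table on three sides, 2 mm lower than the top panel's face; the panels have about 2 mm of play, so no finger fits beside them. Wood and panels are smooth (friction about 0.2).
- mouth (a point): Middle of the tray's open +y side, where the raised board begins: the near edge of the board's top, jig point (-10, -10, 28) mm, jig axes. The board's top is 28 mm above the table, 2 mm below the underside of the top panel. The tray's cheeks, 9 mm thick, inner faces 47 mm either side of this point, end here: the panel can go along +x only once it is clear of them.
- end_fence (a point): Foot of the end fence's inner face on the board at jig x = 0, jig axes; the face looks to -y. Bar 14 mm thick, 9 mm high over the board, two nuts on it up to 15 mm. It can slide along y, its nuts are only finger-tight: a push of about 2 N shifts it; it must keep its setting, which differs each time.
- side_fence (a point): Foot of the side fence's inner face on the board at the bar's middle, jig axes; the face looks to -x. Bar 15 mm thick, 102 mm long, 9 mm high, two nuts on it up to 15 mm. It can slide along x and is finger-tight too (shifts at about 2 N); its setting differs. The board has no fence on its -x side.
- panel3: Top one of the four stacked panels: primed hardboard, brown edges, off-white face, 90 mm (x) by 100 (y) by 8, about 0.1 kg, loose; origin at the centre of its underside, axes along the jig's. Starts near jig point (-10, -62, 30) mm. Shut fingertips grip its face (friction about 0.5) but creep: a press of 4 to 7 N and a drag moves it; a harder press shoves a fence; over 18 N harms the priming.
- panel2: Panel under the top one in the stack, of the same make and size (90 x 100 x 8 mm), loose; origin at the centre of its underside. To stay where it is.
- panel1: Second panel from below in the stack, of the same make and size (90 x 100 x 8 mm), loose; origin at the centre of its underside. To stay where it is.
- panel0: Lowest panel in the stack, of the same make and size (90 x 100 x 8 mm), loose; origin at the centre of its underside. To stay where it is.
- marker: Bystander: black and red marker pen, 17 x 128 x 17 mm, lying in front of the jig (its -x side); origin at the centre of its underside.
- jar_teal: Bystander: round paint jar with a black lid, 58 mm across, 66 mm high, standing at the jig's +x side, at least 10 mm from it; origin at the centre of its underside.
- dipper: Bystander: twin steel dipper cups, 39 x 81 x 22 mm, just beyond the end fence; origin at the centre of its underside.
- tube_rose: Bystander: paint tube, 38 x 118 x 29 mm, lying on the robot's right; origin at the centre of its underside.
- brush_flat: Bystander: long flat paintbrush, 36 x 267 x 11 mm, lying on the robot's left; origin at the centre of its underside.
There are look-alikes about, which are no part of the job. What is shaped like the panel3 but purple is not meant.

How it is judged:
On the way, in this order (a step that is already met when the one before it is completed fails the run):
1. the top panel is fully clear of the stack, over the board (y of panel3 in the frame of mouth above 0.051 m and z of panel3 in the frame of mouth below 0.003 m), for 0.05 s.
2. the panel is home against both fences (y of panel3 in the frame of end_fence between -0.0515 and -0.0485 m and x of panel3 in the frame of side_fence between -0.0465 and -0.0435 m and z of panel3 in the frame of mouth below 0.002 m and angle between panel3's own z axis and vertical below 0.03 rad and angle between the x axis of panel3 and the x axis of jig, either way round below 0.03 rad), for 0.2 s.
At the end, for the whole second after the job is handed in: The top panel lies flat on the board, at rest and released, its edges within 1.5 mm of both fences' faces and within 0.03 rad of square; both fences are within 1.5 mm of their setting and the three other panels within 5 mm of where they started (all of step 2 and linear speed of panel3 below 0.01 m/s and distance of each of panel0, panel1, panel2 from where it was at the start of the episode below 0.005 m and distance of each of end_fence, side_fence from where it was at the start of the episode below 0.0015 m); the robot touches nothing.
It fails at once if a panel left in the stack is moved by more than 5 mm (distance of any of panel0, panel1, panel2 from where it was at the start of the episode above 0.005 m).
It fails at once if the panel is picked up or tipped (more than 10 mm above its height on the stack, or tilted over 0.2 rad) (z of panel3 in the frame of mouth above 0.012 m or angle between panel3's own z axis and vertical above 0.2 rad).
It fails at once if the robot presses on the top panel with more than 18 N (contact force between the arm and panel3 above 18 N).
It fails at once if one of the things around is moved by more than 20 mm (distance of any of marker, jar_teal, dipper, tube_rose, brush_flat from where it was at the start of the episode above 0.02 m).
It fails at once if a fence is pushed more than 1.5 mm out of its setting (distance of any of end_fence, side_fence from where it was at the start of the episode above 0.0015 m).
It also fails if it takes over 61 s, if anything falls off the work surface, if the arm or the gripper's body presses on something with over 40 N, if the wrist force passes 120 N, or if a joint passes its speed limit or range.

## Working session

There is one attempt and no reset: what is moved stays moved. The work goes in short steps, each a Python script; the robot and the scene stay as the last script left them, time stands still between calls to the robot, and variables do not carry over. Pictures are saved under pics/ and viewed, at most 10 in all, crops included, and the job is handed in when it is done.

```bash
mkdir -p pics; ls; python3 - <<'E'
from station import ctrl, get_state, vision, models
import cv2, numpy as np
for n in ("top","side"):
    im,d=vision.grab_frame(n); cv2.imwrite(f"pics/{n}0.png",im); np.savez(f"pics/{n}0.npz",im=im,d=d)
    ci=vision.camera_info(n); print(n,ci["mtx"].round(1).tolist(),ci["R"].round(3).tolist(),ci["t"].round(3))
    for t in ("jig","panel3","end_fence","side_fence"):
        r=models.recognise(n,t); print(t,[(np.round(x["point"]).tolist(),round(x["p"],2)) for x in r[:3]])
s=get_state(); print(s["time"],s["contact_force"],s["eef_rot"],s["width"],ctrl.pinch_z)
E
```

```text
pics
top [[405.5, 0.0, 258.3], [0.0, 405.5, 193.4], [0.0, 0.0, 1.0]] [[0.017, -1.0, 0.008], [-0.984, -0.018, -0.175], [0.175, -0.005, -0.984]] [-0.016  0.597  1.254]
jig [([271.0, 221.0], 0.77)]
panel3 [([303.0, 214.0], 0.95), ([177.0, 224.0], 0.62)]
end_fence [([249.0, 229.0], 0.53)]
side_fence [([265.0, 209.0], 0.66)]
side [[478.2, 0.0, 255.9], [0.0, 478.2, 187.6], [0.0, 0.0, 1.0]] [[0.999, -0.033, -0.022], [-0.035, -0.511, -0.859], [0.017, 0.859, -0.512]] [-0.556  0.08   1.542]
jig [([244.0, 216.0], 0.66)]
panel3 [([250.0, 222.0], 0.93), ([236.0, 168.0], 0.7)]
end_fence [([228.0, 194.0], 0.61)]
side_fence []
0.5 [-0.44806417 -0.15285621 -0.42124699] [-4.25736580e-05  1.43898016e-01  9.89592519e-01 -7.93881674e-05] 0.08546791184439971 -0.0187
```

```bash
python3 - <<'E'
import cv2
a=cv2.imread("pics/top0.png")[140:290,160:360]; cv2.imwrite("pics/t1.png",cv2.resize(a,None,fx=4,fy=4,interpolation=cv2.INTER_CUBIC))
a=cv2.imread("pics/side0.png")[140:280,160:340]; cv2.imwrite("pics/s1.png",cv2.resize(a,None,fx=4,fy=4,interpolation=cv2.INTER_CUBIC))
E
```

```text
(no output)
```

View pics/t1.png

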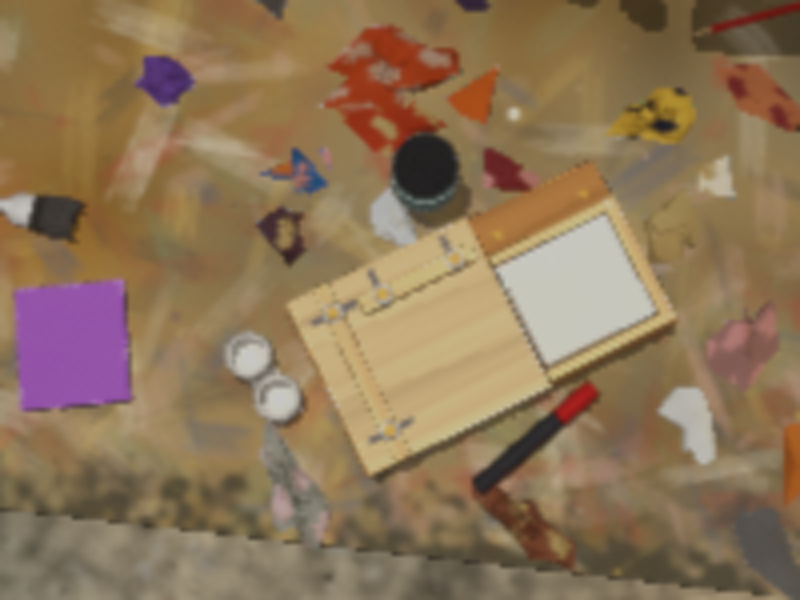

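View pics/s1.png

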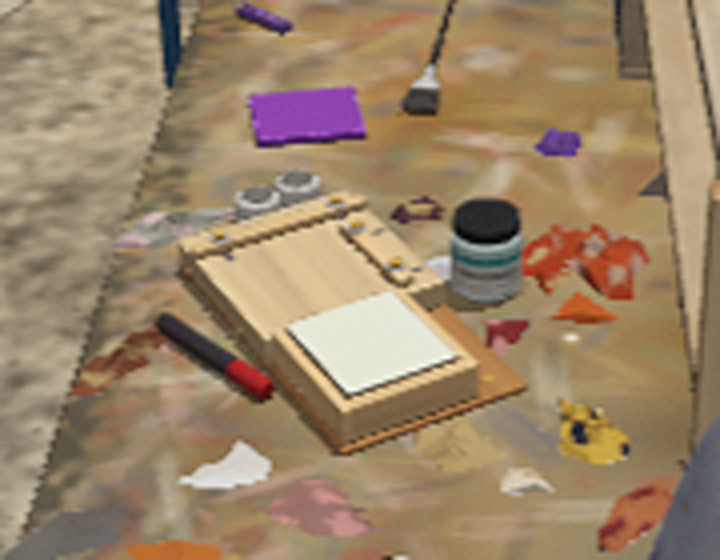

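The top picture (4x crop, offset 160,140) shows the off-white panel at about (578,285), the end fence on the left from (335,300) to (395,440), and the side fence from (365,308) to (470,255). The jar is at (425,175), the dipper cups at (262,375) and the marker at (535,440). The purple panel at (75,345) is the look-alike.

```bash
cat > h.py <<'E'
import numpy as np, cv2
from station import vision
def H(n,z):  # world (x,y) at height z -> pixel homography
    c=vision.camera_info(n); R,t,K=np.array(c["R"]),np.array(c["t"]),np.array(c["mtx"])
    return K@np.c_[R[:,0],R[:,1],R[:,2]*z+t]
def pix2w(n,uv,z):
    return cv2.perspectiveTransform(np.float64(uv).reshape(-1,1,2),np.linalg.inv(H(n,z)))[:,0]
E
python3 - <<'E'
from h import *
P={}
for n,pt in (("top",(303,214)),("side",(250,222))):
    im=np.load(f"pics/{n}0.npz")["im"]; hsv=cv2.cvtColor(im,cv2.COLOR_BGR2HSV)
    m=((hsv[...,1]<45)&(hsv[...,2]>150)).astype(np.uint8)
    k,l,st,ce=cv2.connectedComponentsWithStats(m,connectivity=4); i=l[pt[1],pt[0]]
    c=max(cv2.findContours((l==i).astype(np.uint8),0,1)[0],key=cv2.contourArea)
    w=pix2w(n,c[:,0].astype(float),.038)
    r=cv2.minAreaRect((w*1000).astype(np.float32)); print(n,st[i],r)
# jig yaw: +y jig dir in world
r0=pix2w("top",[[160+545/4,140+365/4],[160+370/4,140+477/4],[160+288/4,140+305/4]],.028); print(r0)
E
```

```text
top [284 194  40  37 840] ((541.1847534179688, -151.95460510253906), (89.74716186523438, 100.11347198486328), 27.518726348876953)
side [232 213  42  25 609] ((540.7758178710938, -157.17369079589844), (89.25978088378906, 98.89910888671875), 27.06944465637207)
[[ 0.48009953 -0.12989269]
 [ 0.38831519  0.0097821 ]
 [ 0.52510476  0.07908753]]
```

```bash
python3 - <<'E'
from h import *
psi=np.radians(27.3); c,s=np.cos(psi),np.sin(psi); R=np.array([[c,-s],[s,c]])
o=np.array([.541,-.1535])-R@[-.010,-.062]; print("jig origin",o)
out=[]
# canvas: col = jig y (-150..175), row = -jig x ; 2 px/mm
for n in ("top","side"):
    im=np.load(f"pics/{n}0.npz")["im"]
    # canvas(u,v)->jig: y=-.150+u*.0005 ; x=.105-v*.0005
    A=np.array([[0,-.0005,.105],[.0005,0,-.150],[0,0,1]]); T=np.eye(3); T[:2,:2]=R; T[:2,2]=o
    M=H(n,.037)@T@A
    w=cv2.warpPerspective(im,M,(650,390),flags=cv2.INTER_CUBIC|cv2.WARP_INVERSE_MAP)
    cv2.imwrite(f"pics/rect_{n}.png",w); out.append(w[60:340])
cv2.imwrite("pics/rect.png",np.vstack(out))
E
```

```text
jig origin [ 0.5214499  -0.09381924]
```

View pics/rect.png

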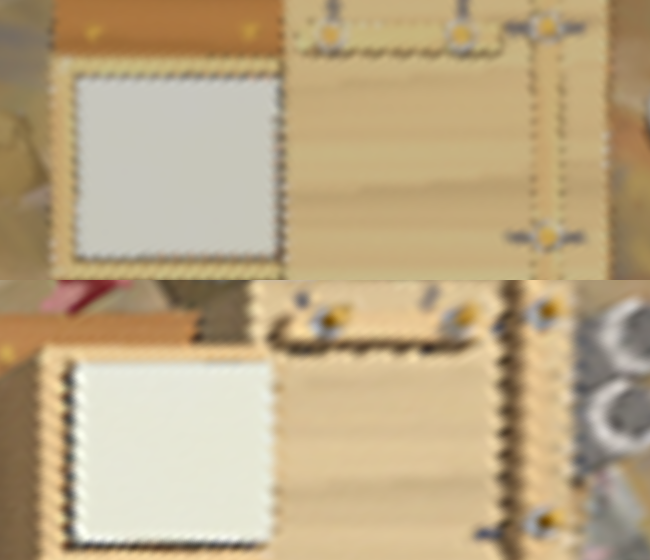

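The top half (2 px/mm, column = jig y, row = jig x) shows the panel at columns 77–280, the end fence's inner face at about column 533 and the side fence's inner edge at about row 52. The side view is about 4 mm off from this. From that the panel has about 124 mm to go along +y and about 12 mm along +x, and I'll feel for the fences at the end. Next I hover over the panel and press.

```bash
cat >> h.py <<'E'
from station import ctrl, get_state
psi=np.radians(27.3); Rj=np.array([[np.cos(psi),-np.sin(psi)],[np.sin(psi),np.cos(psi)]]); o=np.array([.5214,-.0948])
J=lambda x,y: o+Rj@[x,y]
def quat(deg): a=np.radians(deg)/2; return [0,np.cos(a),np.sin(a),0]
def force(n=1):
    f=np.mean([get_state()["contact_force"] for _ in range(n)],0); return np.r_[Rj.T@f[:2],f[2]]  # jig axes
def tcp(): p=np.array(get_state()["tcp_pos"]); return np.r_[Rj.T@(p[:2]-o),p[2]]  # jig x,y,z
def go(x,y,z,v=.15): ctrl.movel([*J(x,y),z],max_speed=v)
E
python3 - <<'E'
from h import *
for d in (207.3,117.3):
    print(d,ctrl.ik([*J(-.01,-.062),.12],quat(d)),ctrl.ik([*J(.002,.062),.04],quat(d)))
d=207.3 if ctrl.ik([*J(-.01,-.062),.12],quat(207.3)) is not None else 117.3
ctrl.movep([*J(-.01,-.062),.12],quat(d)); ctrl.close_gripper(40)
go(-.01,-.062,.06)
for k in range(4): ctrl.pause(.1); print(get_state()["time"],force().round(2),tcp().round(4),get_state()["width"])
b=force(); np.save("bias.npy",b)
z=.048
while z>.030:
    go(-.01,-.062,z,.03); ctrl.pause(.05); f=force()-b
    if z<.042: print(round(z,4),tcp()[2].round(4),f.round(2))
    if f[2]>3: break
    z-=.001 if z>.042 else .0005
print(get_state()["time"])
E
```

```text
207.3 [ 0.20947011  0.48605824  0.03799371  1.7847113  -0.02319306  0.87125376
  2.30527301] [ 0.13840636  0.51562787 -0.15918908  2.03910045  0.13952358  0.59683612
  1.93126276]
117.3 [-0.04513115  0.52042017  0.43150275  1.78806033 -0.27054234  0.89172694
  0.98386438] [-0.07059722  0.51944428  0.14544708  2.04174421 -0.1298983   0.58886734
  0.64056567]
4.8667 [0.49 0.75 1.11] [-0.0094 -0.0626  0.0611] 0.00026852867851228295
4.9667 [-0.32 -0.15  0.19] [-0.0094 -0.0626  0.0611] -0.000447579053422317
5.0667 [-0.36  0.2  -0.69] [-0.0096 -0.0623  0.0608] 0.00012987947974019473
5.1667 [ 0.22  0.36 -0.69] [-0.0098 -0.0622  0.0605] -0.0003415934836029969
0.042 0.042 [-0.39 -0.15  1.01]
0.0415 0.0415 [ 0.24 -0.13  0.44]
0.041 0.041 [ 0.01 -0.17  0.84]
0.0405 0.0405 [ 0.68 -0.35 -0.1 ]
0.04 0.04 [-0.02 -0.35  0.31]
0.0395 0.0395 [ 0.45 -0.91 -0.22]
0.039 0.039 [-0.08  0.29 -0.37]
0.0385 0.0385 [ 0.24 -0.08  0.67]
0.038 0.038 [-0.03 -0.05  1.08]
0.0375 0.0375 [-1.21  0.99  0.65]
0.037 0.037 [-0.27 -0.69  0.26]
0.0365 0.0365 [-0.11 -0.04  0.26]
0.036 0.036 [-0.16  0.26  0.91]
0.0355 0.0355 [-0.22  0.24  0.59]
0.035 0.035 [ 1.2  -0.04  0.39]
0.0345 0.0345 [ 0.37 -0.48  0.86]
0.034 0.034 [-0.71  0.07 -0.18]
0.0335 0.0335 [ 0.89 -1.15  1.67]
0.033 0.033 [-0.61 -0.3   1.9 ]
0.0325 0.0325 [ 0.23 -0.1   0.4 ]
0.032 0.032 [-0.04  0.23  0.61]
0.0315 0.0315 [ 0.16 -0.94  1.07]
0.031 0.031 [ 0.22 -0.17  0.46]
0.0305 0.0305 [0.27 0.03 0.84]
14.4667
```

```bash
python3 - <<'E'
from h import *
print(get_state()["tcp_pos"],get_state()["eef_rot"],get_state()["width"])
a,d=vision.grab_frame("side"); cv2.imwrite("pics/s2.png",cv2.resize(a[120:290,160:380],None,fx=3.5,fy=3.5,interpolation=cv2.INTER_CUBIC))
E
```

```text
[ 0.54094245 -0.15444975  0.03049283] [-3.80274348e-06 -2.35985396e-01  9.71756602e-01  1.86639683e-05] -0.0002503400629394456
```

View pics/s2.png

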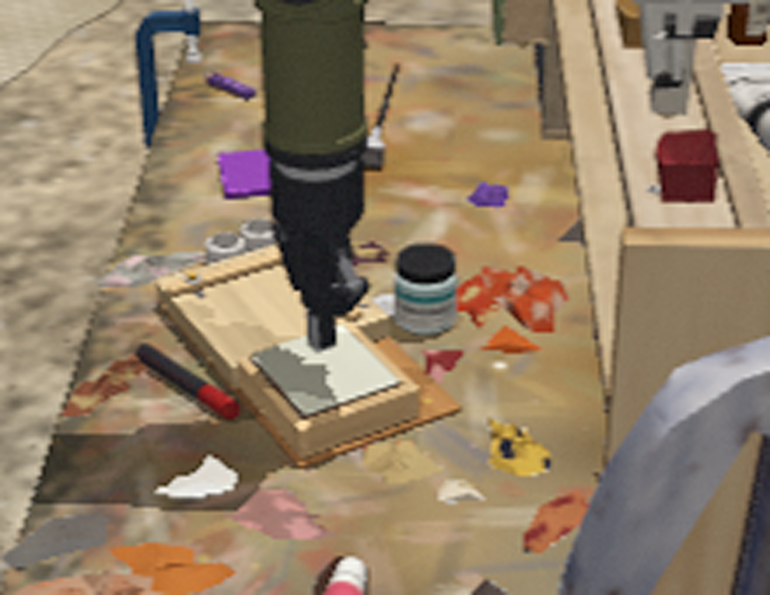

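The picture shows the shut fingertips at about (322,347), above the far half of the panel, whose centre is about (330,368), and apparently still clear of it. I'll measure the tip with depth.

```bash
python3 - <<'E'
from h import *
for n in("side","top"):
    im,d=vision.grab_frame(n); np.savez(f"pics/{n}3.npz",im=im,d=d)
    c=vision.camera_info(n);K,R,t=map(np.array,(c["mtx"],c["R"],c["t"]))
    v,u=np.mgrid[:384,:512]; X=(np.stack([(u-K[0,2])/K[0,0]*d,(v-K[1,2])/K[1,1]*d,d],-1)-t)@R
    j=(X[...,:2]-o)@Rj; 
    m=(d>0)&(abs(j[...,0]+.01)<.05)&(abs(j[...,1]+.062)<.06)
    dark=im.max(-1)<90
    print(n,"panel z med",np.median(X[m&(im.min(-1)>150)][:,2]))
    k=m&dark&(X[...,2]>.035)&(X[...,2]<.12)
    q=np.c_[j[k],X[k][:,2],u[k],v[k]]; q=q[np.argsort(q[:,2])]; print(q[:12].round(3))
    p=K@(R@[0.54094,-0.15445,0.0305]+t); print("tcp px",p[:2]/p[2])
E
```

```text
side panel z med 0.03536125958451798
[[-5.60e-02 -9.20e-02  3.50e-02  2.43e+02  2.35e+02]
 [-3.70e-02 -1.15e-01  3.60e-02  2.53e+02  2.37e+02]
 [-5.60e-02 -4.20e-02  3.60e-02  2.35e+02  2.26e+02]
 [ 1.60e-02 -1.15e-01  3.60e-02  2.69e+02  2.31e+02]
 [-1.30e-02 -6.70e-02  6.00e-02  2.52e+02  2.19e+02]
 [-4.00e-03 -6.90e-02  6.20e-02  2.55e+02  2.18e+02]
 [-1.80e-02 -6.40e-02  6.40e-02  2.50e+02  2.18e+02]
 [-8.00e-03 -7.00e-02  6.40e-02  2.54e+02  2.18e+02]
 [-2.10e-02 -6.50e-02  6.50e-02  2.49e+02  2.18e+02]
 [-1.40e-02 -7.10e-02  6.70e-02  2.52e+02  2.18e+02]
 [-2.00e-02 -7.50e-02  6.70e-02  2.51e+02  2.19e+02]
 [-5.00e-03 -7.20e-02  6.80e-02  2.55e+02  2.17e+02]]
tcp px [252.23053984 226.26479818]
top panel z med 0.037523652998272566
[[-4.90e-02 -1.20e-02  3.60e-02  2.96e+02  2.30e+02]
 [-4.30e-02 -2.20e-02  3.70e-02  2.98e+02  2.27e+02]
 [-4.20e-02 -2.70e-02  3.70e-02  2.99e+02  2.26e+02]
 [-2.20e-02 -3.10e-02  1.16e-01  3.00e+02  2.17e+02]]
tcp px [303.8810375  212.60854377]
```

```bash
python3 - <<'E'
from h import *
f=np.load("pics/side3.npz");im,d=f["im"],f["d"]
c=vision.camera_info("side");K,R,t=map(np.array,(c["mtx"],c["R"],c["t"]))
for v in range(208,230):
    u=252; D=d[v,u]; X=R.T@(np.array([(u-K[0,2])/K[0,0]*D,(v-K[1,2])/K[1,1]*D,D])-t); print(v,im[v,u],X.round(3),end=" | ")
cv2.imwrite("pics/s4.png",cv2.resize(im[185:245,215:295],None,fx=8,fy=8,interpolation=cv2.INTER_CUBIC))
E
```

```text
208 [34 32 32] [ 0.542 -0.187  0.116] | 209 [32 27 27] [ 0.542 -0.189  0.114] | 210 [28 25 24] [ 0.541 -0.191  0.112] | 211 [32 33 30] [ 0.541 -0.184  0.104] | 212 [33 30 27] [ 0.541 -0.165  0.088] | 213 [31 26 27] [ 0.541 -0.171  0.089] | 214 [30 27 27] [ 0.541 -0.164  0.08 ] | 215 [30 25 25] [ 0.541 -0.163  0.076] | 216 [33 29 27] [ 0.541 -0.165  0.074] | 217 [23 20 20] [ 0.541 -0.17   0.074] | 218 [25 24 21] [ 0.541 -0.164  0.067] | 219 [56 54 51] [ 0.541 -0.16   0.06 ] | 220 [188 205 206] [ 0.541 -0.132  0.037] | 221 [204 223 223] [ 0.541 -0.134  0.035] | 222 [202 220 221] [ 0.541 -0.139  0.035] | 223 [207 225 226] [ 0.541 -0.145  0.035] | 224 [119 132 135] [ 0.54  -0.152  0.037] | 225 [105 117 118] [ 0.54  -0.154  0.035] | 226 [109 121 121] [ 0.54  -0.161  0.036] | 227 [106 119 120] [ 0.54  -0.164  0.035] | 228 [107 121 121] [ 0.532 -1.302  0.846] | 229 [107 121 122] [ 0.54  -0.175  0.035] |
```

View pics/s4.png

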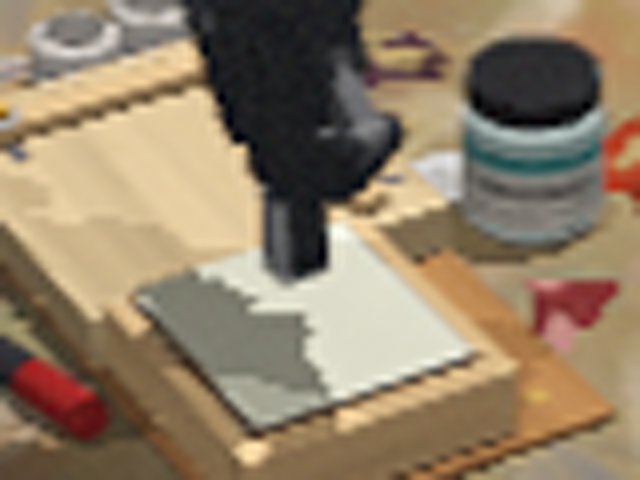

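The crop shows the finger tip ending at side pixel row 219, about 20 mm above the panel (depth gives z ≈ 0.058), although the TCP reads 0.0305. I'll trust the camera and go on down carefully.

```bash
cat >> h.py <<'E'
def tipz():
    im,d=vision.grab_frame("side"); c=vision.camera_info("side");K,R,t=map(np.array,(c["mtx"],c["R"],c["t"]))
    v,u=np.mgrid[:384,:512]; P=np.array(get_state()["tcp_pos"])
    X=(np.stack([(u-K[0,2])/K[0,0]*d,(v-K[1,2])/K[1,1]*d,d],-1)-t)@R
    k=(d>0)&(im.max(-1)<75)&(np.hypot(X[...,0]-P[0],X[...,1]-P[1])<.02)&(X[...,2]<.1)&(X[...,2]>.03)
    return np.sort(X[k][:,2])[:4].round(4), v[k].max() if k.any() else None
E
python3 - <<'E'
from h import *
fs=[]
print(tipz())
go(-.01,-.062,.018,.05)
for i in range(5): ctrl.pause(.03); fs.append(force())
print(tipz(),np.round(np.mean(fs,0),2),np.std(fs,0).round(2)); print(get_state()["time"],tcp().round(4))
E
```

```text
(array([0.0603, 0.064 , 0.0667, 0.0681]), np.int64(219))
(array([0.0467, 0.0532, 0.0538, 0.0564]), np.int64(222)) [-0.41  0.02 -0.25] [0.23 0.72 0.53]
15.2833 [-0.0099 -0.0621  0.0181]
```

```bash
python3 - <<'E'
from h import *
print([get_state()["contact_force"][2].round(2) for _ in range(3)])
z=.0145
while z>.004:
    go(-.01,-.062,z,.05)
    fs=[force()]
    for i in range(2): ctrl.pause(.02); fs.append(force())
    f=np.mean(fs,0); print(round(z,4),tcp()[2].round(4),f.round(2))
    if f[2]>2.5: break
    z-=.0007
print(get_state()["time"],tipz())
E
```

```text
[np.float64(-1.2), np.float64(-1.2), np.float64(-1.2)]
0.0145 0.0144 [-0.45  0.17 -0.04]
0.0138 0.0138 [0.17 0.34 0.6 ]
0.0131 0.0131 [ 0.65 -0.12 -0.03]
0.0124 0.0124 [0.54 0.3  0.21]
0.0117 0.0117 [ 0.11 -0.16 -0.11]
0.011 0.011 [ 0.4   0.42 -0.31]
0.0103 0.0103 [-0.2  -0.31 -0.25]
0.0096 0.0096 [ 0.18 -0.44  0.37]
0.0089 0.0089 [-0.01  0.52 -0.27]
0.0082 0.0082 [ 0.22 -0.25 -0.01]
0.0075 0.0081 [-0.76  0.96  5.27]
18.4 (array([0.0404, 0.0433, 0.0449, 0.0473]), np.int64(225))
```

Contact is at TCP z ≈ 0.0081, with a stiffness of about 9 N/mm. Now I drag +y with the press regulated to about 5.3 N.

```bash
cat >> h.py <<'E'
def rf(n=2,dt=.02):
    fs=[force()]
    for i in range(n): ctrl.pause(dt); fs.append(force())
    return np.mean(fs,0)
def drag(x0,y0,x1,y1,z,step,F=5.3,v=.04,minz=.004):
    """force-regulated drag in jig axes; returns commanded z"""
    L=np.hypot(x1-x0,y1-y0); N=max(1,int(np.ceil(L/step)))
    for i in range(1,N+1):
        x,y=x0+(x1-x0)*i/N,y0+(y1-y0)*i/N
        go(x,y,z,v); f=rf(1)
        for _ in range(7):
            print(f"{1e3*x:.1f} {1e3*y:.1f} z{1e3*z:.2f} d{1e3*(tcp()[2]-z):.2f}",f.round(1))
            if f[2]>12: z+=.0005; go(x,y,z); f=rf(1); continue
            if f[2]<2.2 and z>minz: z-=.0004; go(x,y,z); f=rf(1); continue
            break
        z-=np.clip((F-f[2])/8800*.6,-.0004,.0003); z=max(z,minz)
    return z
def panel():
    """panel centre/yaw (jig) from both cameras, white blob, biggest"""
    for n in("top","side"):
        im,d=vision.grab_frame(n); np.savez(f"pics/last_{n}.npz",im=im,d=d)
E
python3 - <<'E'
from h import *
z=drag(-.01,-.062,-.01,-.014,.0075,.008)
np.save("z.npy",z); panel(); print(get_state()["time"])
a=np.load("pics/last_side.npz")["im"][150:270,170:330]; cv2.imwrite("pics/s5.png",cv2.resize(a,None,fx=4,fy=4,interpolation=cv2.INTER_CUBIC))
E
```

```text
-10.0 -54.0 z7.50 d0.54 [0.4 1.  7.1]
-10.0 -46.0 z7.62 d0.41 [0.6 1.5 7.1]
-10.0 -38.0 z7.75 d0.28 [0.1 1.8 7. ]
-10.0 -30.0 z7.86 d0.17 [0.3 0.5 6.6]
-10.0 -22.0 z7.95 d0.07 [-0.2  1.3  6.2]
-10.0 -14.0 z8.01 d-0.01 [-0.9  1.   6. ]
20.75
```

View pics/s5.png

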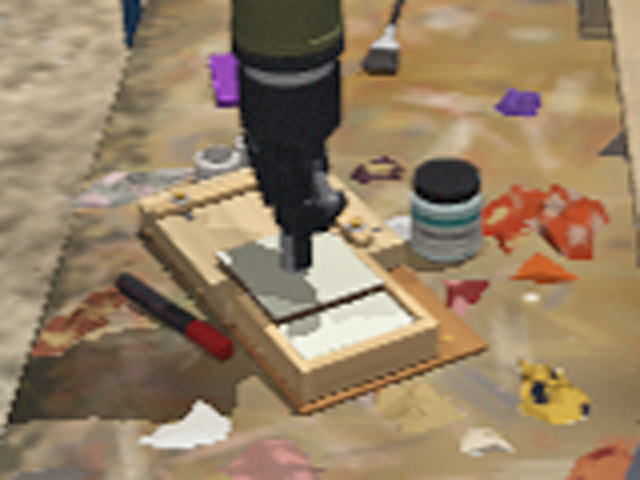

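The picture shows the top panel slid about half off, with panel2 showing behind it, still square, and the fingertips at (295,268) near its centre. I continue.

```bash
sed -i 's#/8800\*.6,-.0004,.0003#/3000*.6,-.0004,.0004#' h.py; python3 - <<'E'
from h import *
z=drag(-.01,-.014,-.01,.046,float(np.load("z.npy")),.006,F=5)
np.save("z.npy",z); panel(); print(get_state()["time"],z)
a=np.load("pics/last_side.npz")["im"][150:270,170:330]; b=np.load("pics/last_top.npz")["im"][170:270,220:330]
a=cv2.resize(a,None,fx=3,fy=3,interpolation=cv2.INTER_CUBIC); b=cv2.resize(b,(396,360),interpolation=cv2.INTER_CUBIC)
cv2.imwrite("pics/s6.png",np.hstack([a[:,:400],b]))
E
```

```text
-10.0 -8.0 z8.06 d-0.07 [-0.1  0.9  4.2]
-10.0 -2.0 z7.91 d-0.09 [-0.1  1.   4. ]
-10.0 4.0 z7.71 d-0.06 [-0.4  0.8  3.8]
-10.0 10.0 z7.47 d0.04 [0.4 1.5 4.5]
-10.0 16.0 z7.38 d-0.01 [-0.4  1.3  3.9]
-10.0 22.0 z7.17 d0.10 [0.7 0.8 5.8]
-10.0 28.0 z7.34 d-0.14 [-0.3  0.8  2.4]
-10.0 34.0 z6.94 d0.13 [0.6 0.8 5.6]
-10.0 40.0 z7.06 d-0.31 [ 0.1  0.1 -0.4]
-10.0 40.0 z6.66 d-0.15 [-0.6  0.5  0.4]
-10.0 40.0 z6.26 d-0.02 [-0.4  0.   0.1]
-10.0 40.0 z5.86 d0.19 [-1.2  0.3  2.8]
-10.0 46.0 z5.46 d0.56 [0.3 0.2 6.9]
24.8167 0.0058412954851943645
```

View pics/s6.png

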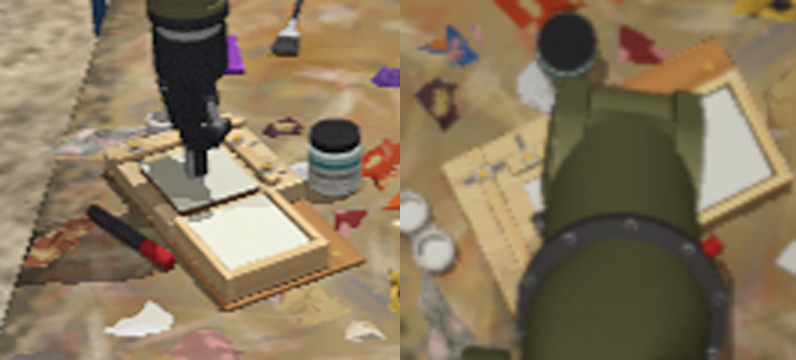

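Both views show the panel clear of the stack, flat on the board and square, with panel2 still in the tray. Now I go gently toward the end fence.

```bash
cat >> h.py <<'E'
def rect(n,z,sc=3,y0=0.0,y1=.15,x0=-.07,x1=.08):
    im=np.load(f"pics/last_{n}.npz")["im"]; q=.001/sc
    A=np.array([[0,-q,x1],[q,0,y0],[0,0,1]]); T=np.eye(3); T[:2,:2]=Rj; T[:2,2]=o
    return cv2.warpPerspective(im,H(n,z)@T@A,(int((y1-y0)/q),int((x1-x0)/q)),flags=cv2.INTER_CUBIC|cv2.WARP_INVERSE_MAP)
E
python3 - <<'E'
from h import *
z=drag(-.01,.046,-.01,.062,.0057,.004,F=4.3,v=.03)
np.save("z.npy",z); panel(); print(get_state()["time"],z)
cv2.imwrite("pics/r7.png",rect("side",.036,sc=5,y1=.14,x0=-.06,x1=.06))
E
```

```text
-10.0 50.0 z5.70 d0.31 [0.  1.3 6.6]
-10.0 54.0 z6.10 d-0.08 [-0.2  0.5  1.9]
-10.0 54.0 z5.70 d0.28 [-0.3  1.5  7.4]
-10.0 58.0 z6.10 d-0.07 [-0.1  0.3  2.1]
-10.0 58.0 z5.70 d0.30 [-1.   1.3  7.5]
-10.0 62.0 z6.10 d-0.08 [-0.2  1.   2.2]
-10.0 62.0 z5.70 d0.29 [-0.8  2.2  7.4]
26.9167 0.0061
```

View pics/r7.png

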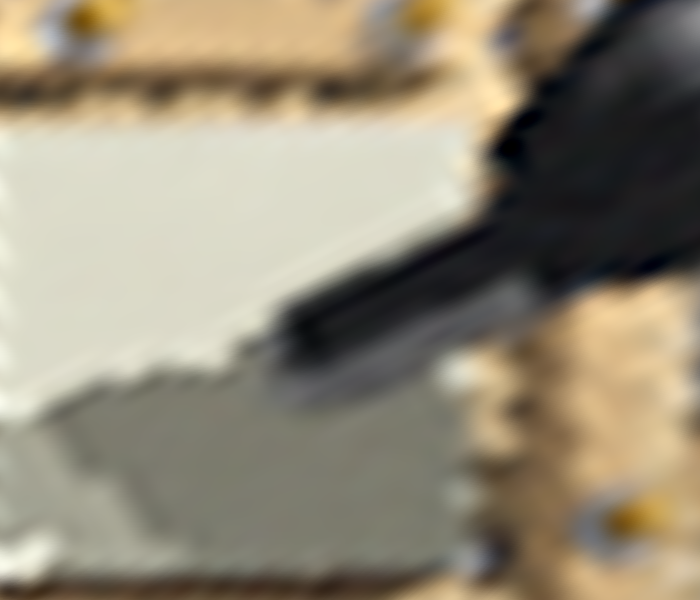

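The rectified side view (5 px/mm) shows the panel's front edge at column 465 and the end fence's inner face at about columns 475 (foot) to 545 (top). That leaves a gap of about 14 mm. The finger has crept about 14 mm ahead of the panel's centre, and the side gap is about 8 mm. From here I track the edges numerically at each step, and the panel stopping will show that it has reached the fence.

```bash
sed -i 's#/3000\*.6,-.0004,.0004#/12000*.6,-.0002,.0002#' h.py; cat >> h.py <<'E'
def edges():
    """side camera, z=.036 plane, jig mm: front (y) edge at x in[10,28], and top (x) edge at y in left/right part"""
    im,d=vision.grab_frame("side"); np.savez("pics/last_side.npz",im=im,d=d)
    r=rect("side",.036,sc=5,y0=0,y1=.14,x0=-.06,x1=.06); s=cv2.cvtColor(r,cv2.COLOR_BGR2HSV)[...,1].astype(float)
    def cross(p,i0,i1,th=50):  # last index (subpixel) in [i0,i1] where p crosses th upward
        for i in range(i0,i1):
            if p[i]<th<=p[i+1]: return i+(th-p[i])/(p[i+1]-p[i])
        return np.nan
    fy=[cross(s[v-10:v+10].mean(0),250,560)/5 for v in (150,170,190)]
    def up(u):
        p=s[:,u-15:u+15].mean(1)[::-1]; return -60+cross(p,350,590)/5
    return np.round(fy,1),np.round([up(u) for u in (120,180,240,300,350)],1)
E
python3 - <<'E'
from h import *
z=.0059; y=.062; print(edges())
for k in range(5):
    z=drag(-.01,y,-.01,y+.002,z,.002,F=4.6,v=.03); y+=.002; print(edges())
np.save("z.npy",[z,y]); print(get_state()["time"])
E
```

```text
(array([94.6, 93.9, 94.5]), array([34.6, 34.8, 35.5, 35.5, 35.6]))
-10.0 63.0 z5.90 d0.12 [-0.4 -0.2  5.3]
-10.0 64.0 z5.93 d0.07 [ 0.7 -0.2  4.9]
(array([95.6, 95.4, 94.5]), array([34.6, 34.8, 34.9, 34.9, 35.1]))
-10.0 65.0 z5.95 d0.08 [-0.1 -0.8  5.2]
-10.0 66.0 z5.98 d0.03 [-0.1 -0.9  5. ]
(array([97.6, 98. , 97.3]), array([35.2, 35.3, 35.4, 35.5, 35.7]))
-10.0 67.0 z6.00 d-0.01 [-0.4 -0.5  5.5]
-10.0 68.0 z6.04 d-0.03 [ 0.2 -0.   4.6]
(array([101.5, 100.6,  99.8]), array([33.8, 33.9, 34. , 34.1, 34.6]))
-10.0 69.0 z6.04 d-0.03 [-0.3 -0.4  3.9]
-10.0 70.0 z6.01 d-0.02 [ 0.5 -0.9  4.8]
(array([101.7, 101.6, 102.1]), array([33.7, 33.9, 34.1, 35.6, 35.7]))
-10.0 71.0 z6.02 d-0.01 [0.1 1.1 4.4]
-10.0 72.0 z6.01 d0.00 [-0.1 -0.2  4.1]
(array([103.9, 103.9, 102.9]), array([33.7, 33.9, 34. , 34. , 35.7]))
29.8833
```

```bash
python3 - <<'E'
from h import *
z,y=np.load("z.npy")
for k in range(6):
    z=drag(-.01,y,-.01,y+.002,z,.00201,F=4.5,v=.02); y+=.002; e=edges(); print(e, e[0].mean().round(2))
np.save("z.npy",[z,y]); print(get_state()["time"])
cv2.imwrite("pics/r9.png",rect("side",.036,sc=5,y1=.14,x0=-.06,x1=.06))
E
```

```text
-10.0 74.0 z5.98 d0.03 [0.1 0.5 4.8]
(array([106.7, 106.2, 106.6]), array([33.7, 33.9, 34. , 34.1, 35.6])) 106.5
-10.0 76.0 z6.00 d0.02 [-0.3  0.6  5.2]
(array([108.6, 107. , 108.6]), array([33.6, 33.9, 34. , 34.1, 34.2])) 108.07
-10.0 78.0 z6.03 d-0.02 [0.5 1.1 5. ]
(array([110. , 109.5, 109.1]), array([33.7, 33.9, 34. , 34.1, 34.2])) 109.53
-10.0 80.0 z6.06 d-0.04 [0.3 0.9 4.2]
(array([111.3,   nan, 111.5]), array([33.8, 33.9, 34.1, 34.2, 34.3])) nan
-10.0 82.0 z6.04 d-0.03 [-0.   0.1  3.6]
(array([nan, nan, nan]), array([34.5, 34.7, 34.9, 35.6, 34.3])) nan
-10.0 84.0 z6.00 d0.03 [-0.4 -0.2  3.6]
(array([nan, nan, nan]), array([34.5, 34.8, 34.8, 35.6, 34.2])) nan
31.7833
```

View pics/r9.png

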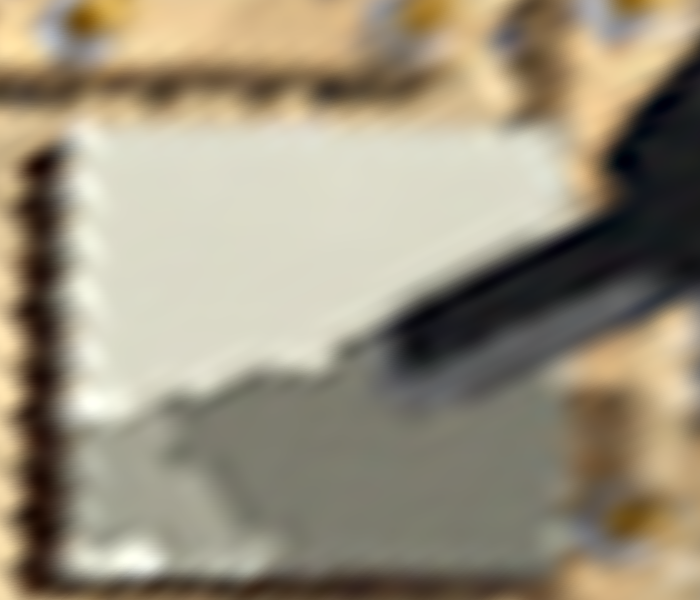

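The view now shows the panel's front edge at column 562, about at the fence face (which I put at about 565), its rear edge at about column 65, and the fence nut unmoved at (630,518). I track the rear edge to see whether it still advances.

```bash
cat >> h.py <<'E'
def prof(p,i0,i1,th):
    for i in range(i0,i1):
        if (p[i]-th)*(p[i+1]-th)<=0 and p[i]!=p[i+1]: return i+(th-p[i])/(p[i+1]-p[i])
    return np.nan
def meas():
    im,d=vision.grab_frame("side"); np.savez("pics/last_side.npz",im=im,d=d)
    r=rect("side",.036,sc=5,y0=0,y1=.14,x0=-.06,x1=.06); g=r[...,0].astype(float)  # blue: wood/dark low, panel high
    rear=[prof(g[v:v+40].mean(0),40,120,130)/5 for v in (160,200,240,280,320)]   # rear y edge, vs x
    top=[60-prof(g[:,u:u+40].mean(1)[::-1],300,560,165) /5 for u in (120,200,280,360,440)]
    top=[-60+(60-t) for t in top]
    return np.round(rear,2),np.round(top,2)
E
python3 - <<'E'
from h import *
z,y=np.load("z.npy"); print(meas())
for k in range(3):
    z=drag(-.01,y,-.01,y+.002,z,.00201,F=4.5,v=.02); y+=.002; print(*meas())
np.save("z.npy",[z,y]); print(get_state()["time"])
E
```

```text
(array([13.  , 13.28, 13.35, 12.82, 13.53]), array([35.23, 35.67, 36.4 , 34.98,  6.98]))
-10.0 86.0 z5.96 d0.03 [-0.6 -1.3  4.2]
[12.97 13.25 13.36 12.66 13.08] [35.27 35.67 36.38 34.97  5.49]
-10.0 88.0 z5.94 d0.05 [ 0.4 -0.4  5.1]
[13.   13.27 13.34 12.63 13.11] [35.25 35.7  36.36 35.08  4.66]
-10.0 90.0 z5.97 d0.05 [ 0.4 -0.4  5.5]
[12.97 13.26 13.39 12.66 13.12] [35.15 35.72 36.35 35.    4.38]
32.7833
```

The panel has stopped at the end fence while the finger slips over it. I now re-centre the finger and drag +x to the side fence.

```bash
cat >> h.py <<'E'
def press(x,y,z0=.0070,F=3.2,s=.0003):
    go(x,y,.012); z=z0
    while z>.0045:
        go(x,y,z,.05); f=rf(1)
        if f[2]>F: break
        z-=s
    print("press",round(z,5),f.round(1)); return z
E
python3 - <<'E'
from h import *
z,y=np.load("z.npy"); go(-.01,y,.012); ym=.065
z=press(-.008,ym); x=-.008
for k in range(5):
    z=drag(x,ym,x+.002,ym,z,.00201,F=4.5,v=.02); x+=.002; print(*meas())
np.save("z.npy",[z,x,ym]); print(get_state()["time"])
E
```

```text
press 0.0058 [-1.   0.7  4.9]
-6.0 65.0 z5.80 d0.22 [0.1 1.1 4.7]
[12.8  13.37 13.49 13.2  13.07] [36.97 37.59  4.9  12.92 20.  ]
-4.0 65.0 z5.81 d0.19 [ 0.2 -0.4  4.8]
[12.8  13.32 13.53 13.21 13.06] [38.86 39.4   6.43 14.24 22.34]
-2.0 65.0 z5.82 d0.16 [-0.5  0.4  4.8]
[12.8  13.32 13.5  13.22 13.36] [40.46 40.61  9.27 16.95 24.65]
0.0 65.0 z5.84 d0.17 [-0.1  0.6  5.3]
[12.83 13.32 13.55 13.12 14.95] [41.81 41.99 10.21 18.65 26.03]
2.0 65.0 z5.88 d0.12 [-0.5 -0.   5. ]
[12.86 13.39 13.57 13.16 16.56] [43.57 43.77 12.84 21.04 28.8 ]
36.2667
```

```bash
python3 - <<'E'
from h import *
z,x,ym=np.load("z.npy"); last=43.6; n=0
for k in range(9):
    z=drag(x,ym,x+.002,ym,z,.00201,F=4.4,v=.02); x+=.002; r,t=meas(); print(r,t[:2])
    n=n+1 if abs(t[0]-last)<.35 else 0; last=t[0]
    if n>=2: break
np.save("z.npy",[z,x,ym]); print(get_state()["time"])
E
```

```text
4.0 65.0 z5.90 d0.09 [-0.9  0.3  6.2]
[12.85 13.32 13.54 13.22 16.8 ] [46.18  0.66]
6.0 65.0 z5.99 d0.01 [-1.7 -0.2  4.9]
[12.85 13.36 13.58 13.27   nan] [0.24 2.32]
8.0 65.0 z6.02 d-0.02 [-0.7  0.2  5.9]
[12.86 13.37 13.55 14.11   nan] [2.65 4.05]
10.0 65.0 z6.09 d-0.09 [-0.9 -0.7  4.6]
[12.82 13.38 13.56 14.19   nan] [6.42 5.2 ]
12.0 65.0 z6.10 d-0.08 [-0.5  0.2  3. ]
[12.86 13.36 13.57   nan 15.63] [6.3 8.4]
14.0 65.0 z6.03 d-0.01 [-1.1 -0.3  3.8]
[12.83 13.32 14.09   nan 15.69] [ 9.57 11.3 ]
16.0 65.0 z6.00 d0.03 [-1.3  0.7  4.1]
[12.85 13.35 14.01   nan 15.58] [12.85 11.26]
18.0 65.0 z5.99 d0.03 [-1.5  0.2  4. ]
[12.82 13.31 17.01   nan 15.57] [13.35 14.46]
20.0 65.0 z5.96 d0.05 [-1.4  0.1  5.7]
[12.83 13.65   nan 15.18 15.26] [13.69 18.02]
39.1167
```

```bash
python3 - <<'E'
from h import *
z,x,ym=np.load("z.npy"); go(x,ym,.06); go(-.01,-.16,.10,.25); print(get_state()["time"])
panel()
S=rect("side",.036,sc=4,y0=-.02,y1=.145,x0=-.05,x1=.07); T=rect("top",.036,sc=4,y0=-.02,y1=.145,x0=-.05,x1=.07)
w=np.vstack([S[:300],T[:300]]); cv2.imwrite("pics/f10.png",w); print(w.shape)
E
```

```text
40.7
(600, 659, 3)
```

View pics/f10.png

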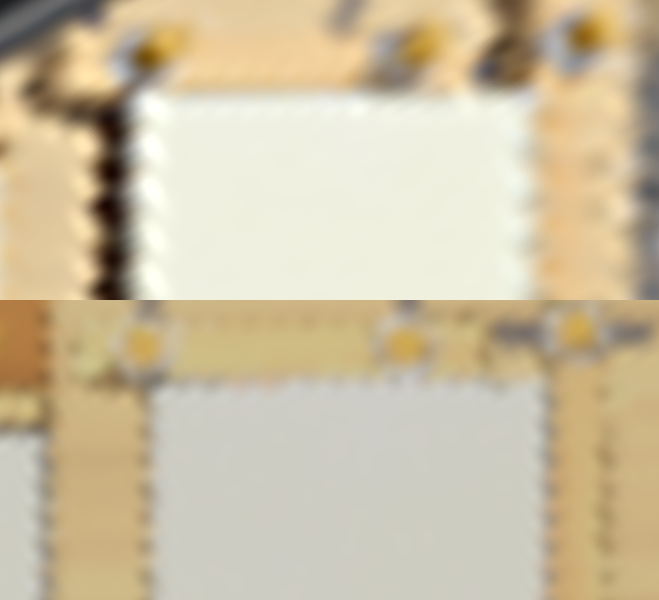

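Both rectified views show the panel flush against the side fence (top edge) and the end fence (right edge, columns ~535 and ~548), with no gap strip. I'll check the angle and any fence shift numerically.

```bash
python3 - <<'E'
from h import *
for n in("top","side"):
    A=np.load(f"pics/{n}0.npz")["im"]; B=np.load(f"pics/last_{n}.npz")["im"]
    sat=cv2.cvtColor(B,cv2.COLOR_BGR2HSV); m=((sat[...,1]<45)&(sat[...,2]>150)).astype(np.uint8)
    p=J(-.0,.063); q=H(n,.036)@[*p,1]; q=(q[:2]/q[2]).astype(int)
    k,l,st,ce=cv2.connectedComponentsWithStats(m,connectivity=4)
    c=max(cv2.findContours((l==l[q[1],q[0]]).astype(np.uint8),0,1)[0],key=cv2.contourArea)
    r=cv2.minAreaRect((pix2w(n,c[:,0].astype(float),.036)*1000).astype(np.float32))
    print(n,r,Rj.T@(np.array(r[0])/1000-o))
    # nuts via rectified patches from both frames, 4 px/mm
    np.savez(f"pics/last_{n}0.npz",im=A)
    a,b=[cv2.cvtColor(rect(f,.04,sc=4,y0=-.02,y1=.16,x0=-.07,x1=.085),cv2.COLOR_BGR2GRAY) if 0 else None for f in(n,n)]
    for name,jx,jy in (("side1",.056,.015),("side2",.056,.080),("end1",.058,.122),("end2",-.046,.122)):
        q=H(n,.040)@[*J(jx,jy),1]; q=(q[:2]/q[2]).round().astype(int); 
        t=cv2.cvtColor(A[q[1]-5:q[1]+6,q[0]-6:q[0]+7],cv2.COLOR_BGR2GRAY); s=cv2.cvtColor(B[q[1]-8:q[1]+9,q[0]-9:q[0]+10],cv2.COLOR_BGR2GRAY)
        R=cv2.matchTemplate(cv2.resize(s,None,fx=8,fy=8,interpolation=2),cv2.resize(t,None,fx=8,fy=8,interpolation=2),cv2.TM_CCOEFF_NORMED)
        _,v,_,pt=cv2.minMaxLoc(R); print(name,(np.array(pt)/8-3).round(2),round(v,3))
print(get_state()["time"])
E
```

```text
top ((494.72906494140625, -31.90911865234375), (95.06202697753906, 97.79105377197266), 27.03874397277832) [0.00514462 0.06811853]
side1 [ 0.   -0.25] 0.799
side2 [-0.62 -1.25] 0.448
end1 [-0.12  0.  ] 0.95
end2 [0. 0.] 0.904
side ((494.88287353515625, -37.44305419921875), (91.98414611816406, 99.93878173828125), 27.20979118347168) [0.00274316 0.06313044]
side1 [0.12 0.25] 0.403
side2 [ 1.12 -0.38] 0.669
end1 [ 0.25 -0.12] 0.615
end2 [ 0.   -0.12] 0.689
40.8
```

```bash
python3 - <<'E'
from h import *
import shutil
for n in("top","side"):
    out=[]
    for f in (f"pics/{n}0.npz",f"pics/last_{n}.npz"):
        im=np.load(f)["im"]; np.savez("pics/last_tmp.npz",im=im)
        A=np.array([[0,-.00025,.085],[.00025,0,-.02],[0,0,1]]);T=np.eye(3);T[:2,:2]=Rj;T[:2,2]=o
        r=cv2.warpPerspective(im,H(n,.041)@T@A,(720,620),flags=cv2.INTER_CUBIC|cv2.WARP_INVERSE_MAP)
        h=cv2.cvtColor(r,cv2.COLOR_BGR2HSV).astype(float); w=np.clip(h[...,1]-(125 if n=="top" else 140),0,None)*(h[...,2]>130)
        C=[]
        for jx,jy in ((56,15),(56,80),(58,122),(-46,122)):
            u,v=int((jy+20)*4),int((85-jx)*4); p=w[max(v-28,0):v+28,u-28:u+28]; vv,uu=np.mgrid[:p.shape[0],:56]
            C.append([jx+7-(p*vv).sum()/p.sum()/4, jy-7+(p*uu).sum()/p.sum()/4])
        out.append(np.array(C))
    print(n,out[0].round(1).tolist(),"shift",(out[1]-out[0]).round(2).tolist())
E
```

```text
top [[57.7, 16.3], [58.0, 81.6], [61.7, 124.7], [-43.0, 124.7]] shift [[0.29, 0.0], [0.23, 0.27], [-0.01, 0.03], [-0.02, 0.04]]
side [[53.7, 12.7], [54.3, 78.2], [58.0, 120.1], [-46.4, 120.2]] shift [[-0.19, -0.26], [0.1, 0.07], [-0.2, -0.43], [-0.14, -0.37]]
```

The fences haven't shifted, the panel is square, and it is flush against both fences to within the measuring error. I'm handing in.

```bash
python3 -c "
from station import ticket; print(ticket.close_job())"
```

```text
the job is handed in; nothing more can be done
None
```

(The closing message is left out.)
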